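Feel the tape roll off its keyed spindle and put it away

ROBOT

A 6-joint arm with a two-finger parallel gripper is mounted at the origin on the work surface. World frame = base frame: x ahead of the robot, y to its left, z up, the work surface at z = 0. Lengths are in mm, angles in degrees, forces in N, time in s.
With the tool pointing down it reaches from about 275 to 725 mm from the base axis. Payload 5.6 kg.
Tool frame: the origin (TCP) lies at the very end of the fingers, on their centre line; the grasp point (between the pads) lies 19 mm behind it; z points along the fingers, y is the line along which they close (so a half turn about z gives the same grasp; the last joint's range is limited). The gripper opens to 85 mm and grips with 20 to 120 N. Pads are 22 mm wide; open, the fingers measure 114 mm over their backs; the gripper's body (76 mm by 85 mm) begins 54 mm behind the grasp point. The pads swing forward as they close: fully open they stand 13 mm farther back than shut.
Start: joints at [87.812, 14.616, 6.199, 0, -81.583, -16.306], TCP at [174.445, 521.595, 231.283] pointing down, gripper open.
Joint ranges: [-168.99, 168.99], [-69.2, 112.95], [-62.41, 85.93], [-164.36, 98.24], [-168.68, -3.75], [-174.98, 174.98]. Speed limits (degrees/s): [147.25, 147.25, 180, 180, 180, 180].

INTERFACE

Orientations are given as a 3x3 rotation matrix whose columns are the frame's x, y, z axes.
In Python, from cell import robot gives the robot as it stands. The module is installed in compiled form; this text tells all that it offers.
- The arm moves only by the tool servo_tool, never from a script. Its argument "deltas" is a list that holds one entry, the list of rows, each a list of 7 numbers: the shift along the tool's x, y, z in cm, then the turn, a rotation vector about the tool's x, y, z in rad, then the closure, from 0 (fully open) to 1 (shut). In form: [[[tx, ty, tz, wx, wy, wz, claw], ...]]. A call has 1 to 5 rows; each row shifts and turns the commanded pose from where the row before left it, along the tool's axes as they then stand; what a row does not reach is not made up. A row lasts 1/10 s, in which the tool goes at most 50 mm and 8.59 degrees, less where a joint would pass 70% of its speed; a pose out of reach is approached as far as the arm can. A call with a gripper value outside its range is refused whole. The fingers move at their own pace and stop on an object; "grip_force" is the grip in N (left out, the last holds). Time passes only in rows, so rows that do not move let the fingers close. It gives the time, the measured TCP pose, the force, the opening and the grip force at its end, in the units of the state.
- robot.sense(): the state, without advancing time (a new reading comes with each control period).
- robot.grab_frame(name): name is "side" or "top" or "wrist"; returns a dict with "img" (480x640x3 uint8, red, green, blue), "range_z" (480x640 float32, mm along the optical axis (not along the pixel's ray), 0 where there is no reading), "mtx" (3x3 intrinsics, pixels), "R" (3x3) and "t" (3): a world point X has camera coordinates R X + t. Camera axes: x right, y down, z forward; pixel columns grow to the right and rows downward; lengths in mm; the calibration is good to about 2 mm. A picture is of the moment at which its call begins.
- robot.hand_in(): hands the job in; it is judged then, once.
The state is a dict: "time_s": time; "joints": joint angles; "joint_velocities": joint speeds; "effort": joint torques, N m; "position": TCP position; "eef_rot": TCP orientation; "ft_force": force on the tool from outside, world axes, zero at the start; "moment": the same for the moment, N m; "grip_width": opening from 0.0 (shut) to 1.0 (fully open); "grasp_force": force on a finger pad.
Only numpy, scipy, OpenCV 4.12 (cv2) and the standard library are available. Lean on these libraries where they do the work, as an engineer would, in place of code of your own. Each camera call takes 0.05 s, during which the arm holds its last target. There are 200 camera calls.

TASK

Take the roll of athletic tape off the upright spindle: a lug hidden inside the core holds it down until one of the core's three slots is turned under the lug, so turn it and feel for the spot where it will rise. Set the roll down flat on the floor of the clear tub without dropping it, then push the loaded tub along the cart top, without lifting it, until it rests flat against the long back rail. Leave the dumbbells, the push-up handle and the peanut ball where they are.

Things in the scene. Friction and masses are not known exactly. Their poses are not given: they have to be found in the camera images.
- roll: Wound roll of white athletic tape, a ring 64 mm in diameter and 48 mm tall, 130 g, on the spindle, at the start 28 mm above the cart top. Origin: centre of its underside; z is its axis, up. Cardboard core, inside diameter 44 mm, with 6 mm thick end discs at top and bottom: 25 mm bore and three slots 14 mm wide, out to 21 mm radius, along the roll's own x and at 120 and 240 degrees from it.
- spindle_top (a point): Top centre of the fixed upright steel post, 20 mm in diameter, top 88 mm above the cart top and 12 mm above the roll. One lug, 7 mm wide, 8 mm tall, reaching 18 mm radius, underside 38 mm above the cart top, hidden in the core: the roll rises 4 mm, then its lower disc meets the lug unless a slot is within about 10 degrees of it. Its direction is unknown, differs every time: feel for it.
- spindle_foot (a point): Centre of the underside of the spindle's fixed base, on the cart top below the post: a plate 110 mm square and 12 mm thick, then a seat collar 40 mm in diameter up to 28 mm height, on which the roll rests. x and y along the plate's sides.
- tub: Empty open clear plastic tub, 150 mm (its x) by 160 mm (its y), 50 mm tall, walls and floor 4 mm, 350 g, loose. Origin: centre of its underside; z up, x roughly away from the robot.
- rail_face (a point): Middle of the lower edge of the near face of the fixed back rail, a straight steel bar 700 mm long, 34 mm tall and 16 mm thick. x points away from the robot, square to the face; y runs along the rail. The tub is home when the whole of its far side lies against this face (tub centre 75 mm short of it).
- dumbbell_a: Pink vinyl dumbbell, 170 mm long (its x), 60 mm heads, 1 kg, loose. Origin: underside centre.
- dumbbell_b: The other pink vinyl dumbbell, same size. Origin: underside centre.
- pushup_handle: Black push-up handle, 180 mm long (its x), 110 mm wide, 122 mm tall, loose. Origin: underside centre.
- peanut_ball: Blue hard silicone peanut ball, 154 mm long (its y), 80 mm thick, loose. Origin: underside centre.
Mind the look-alikes: they are no part of the job. There is more than one size of the tub; the one meant has the size given above. There is more than one size of the roll; the job needs the smallest.

How it is judged (in metres and radians):
On the way, in this order (a step that is already met when the one before it is completed fails the run):
1. the roll has been slid up clear of the top of the spindle (z of roll in the frame of spindle_top above 0 m), for 0.1 s.
2. the roll stands flat on the tub's floor, still held by the fingers, with the tub not yet at the rail (gap over 15 mm) (x of roll in the frame of tub between -0.05 and 0.05 m and y of roll in the frame of tub between -0.055 and 0.055 m and z of roll in the frame of tub below 0.01 m and angle between roll's own z axis and vertical below 0.15 rad and contact force between the fingers and roll above 0.5 N and x of tub in the frame of rail_face below -0.09 m), for 0.05 s.
At the end, for the whole second after the job is handed in: The roll lies flat on the tub's floor (within 0.15 rad; centre within 50 mm in x and 55 mm in y of the tub's) and the tub stands on the cart top against the back rail: gap under 8 mm, square within 0.07 rad, centre within 300 mm of the rail's middle; both at rest (x of roll in the frame of tub between -0.05 and 0.05 m and y of roll in the frame of tub between -0.055 and 0.055 m and z of roll in the frame of tub below 0.01 m and angle between roll's own z axis and vertical below 0.15 rad and x of tub in the frame of rail_face above -0.083 m and angle between the x axis of tub and the x axis of rail_face, either way round below 0.07 rad and y of tub in the frame of rail_face between -0.3 and 0.3 m and height (world z) of tub below 0.006 m and linear speed of each of tub, roll below 0.02 m/s); the robot touches nothing.
It fails at once if the dumbbell a is moved more than 30 mm (distance of dumbbell_a from where it was at the start of the episode above 0.03 m).
It fails at once if the dumbbell b is moved more than 30 mm (distance of dumbbell_b from where it was at the start of the episode above 0.03 m).
It fails at once if the pushup handle is moved more than 30 mm (distance of pushup_handle from where it was at the start of the episode above 0.03 m).
It fails at once if the peanut ball is moved more than 30 mm (distance of peanut_ball from where it was at the start of the episode above 0.03 m).
It fails at once if the tub is lifted (over 20 mm) or tipped (over 0.3 rad) (height (world z) of tub above 0.02 m or angle between tub's own z axis and vertical above 0.3 rad).
It also fails if it takes over 61 s, if anything falls off the work surface, if the arm or the gripper's body presses on something with over 40 N, if the wrist force passes 120 N, or if a joint passes its speed limit or range.

## Working session

There is one attempt and no reset: what is moved stays moved. The work goes in short steps, Python scripts to look and compute and a tool call to move; the robot and the scene stay as the last step left them, time stands still between calls to the robot, and variables do not carry over. Pictures are saved under pics/ and viewed, at most 10 in all, crops included, and the job is handed in when it is done.

Besides the shell and the picture viewer there is one more tool, called after "Call:" by a JSON object that holds its "op" and its "data", one argument or row to a line. servo_tool: Moves the arm, as the interface text tells. Its arguments: {"type":"object","properties":{"deltas":{"type":"array","items":{"type":"array","items":{"type":"array","items":{"type":"number"}}}},"grip_force":{"type":"number"}},"required":["deltas"]}

```bash
mkdir -p pics; cat > h.py <<'E'
import numpy as np, cv2
from cell import robot
def cloud(f):
    z=f["range_z"].astype(float); v,u=np.indices(z.shape); K=f["mtx"]
    P=np.stack([(u-K[0,2])/K[0,0]*z,(v-K[1,2])/K[1,1]*z,z],-1)
    W=(P-f["t"])@f["R"]; W[z<=0]=np.nan; return W
E
python3 - <<'E'
from h import *
for n in ("top","side"):
    f=robot.grab_frame(n); np.savez(n+"0.npz",**f); cv2.imwrite(f"pics/{n}0.png",f["img"][...,::-1]); print(n,f["R"].round(3).tolist(),f["t"],f["mtx"].tolist())
E
```

```text
top [[0.004, -1.0, 0.025], [-0.995, -0.006, -0.1], [0.1, -0.024, -0.995]] [ -52.07454249  536.12022966 1474.17811918] [[470.0025127860316, 0.0, 330.58960742202794], [0.0, 470.0025127860316, 234.95243336393685], [0.0, 0.0, 1.0]]
side [[0.931, -0.365, -0.016], [-0.269, -0.654, -0.707], [0.248, 0.662, -0.707]] [-489.57524024  161.43087615 1086.16668012] [[437.6163946586994, 0.0, 317.08866694878685], [0.0, 437.6163946586994, 236.284003846218], [0.0, 0.0, 1.0]]
```

View pics/top0.png

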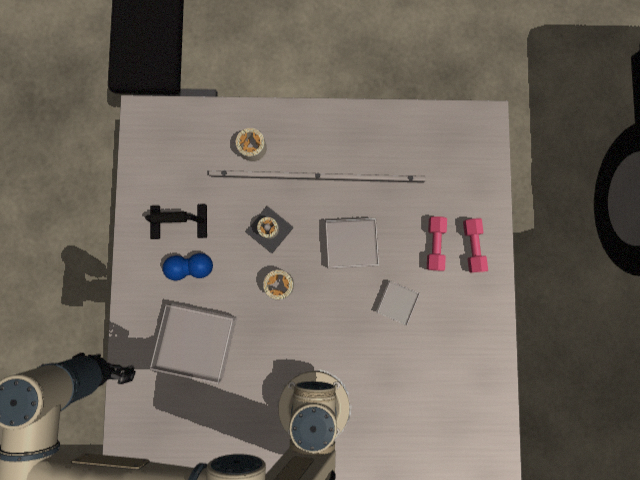

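View pics/side0.png

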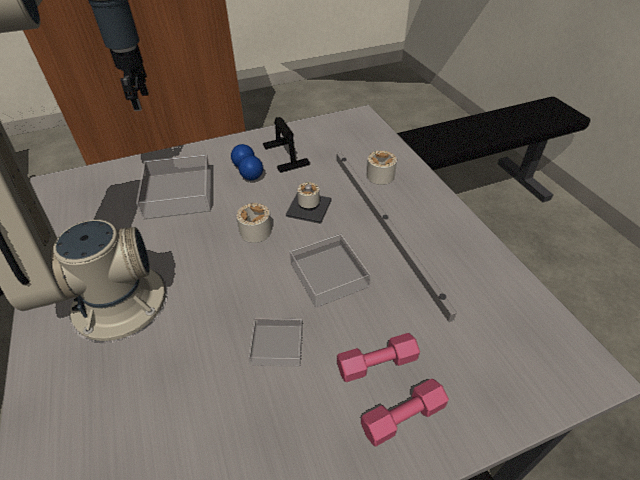

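The top view shows the spindle with the roll at (267,227) and the right-sized tub at (351,243). The rail face runs from (208,176) to (424,181). A larger roll at (278,284) and other tubs at (396,302) and (195,341) are look-alikes.

```bash
cat > m.py <<'E'
from h import *
f=dict(np.load("top0.npz")); W=cloud(f); s=dict(np.load("side0.npz")); S=cloud(s)
def box(W,x0,x1,y0,y1): return W[y0:y1,x0:x1].reshape(-1,3)
def ray(u,v,z):
    d=np.linalg.inv(f["mtx"])@[u,v,1]; d=f["R"].T@d; c=-f["R"].T@f["t"]; return c+d*(z-c[2])/d[2]
P=box(W,240,295,200,260); z=P[:,2]
q=P[(z>70)&(z<82)]; print("roll top",len(q),q.mean(0),q.min(0),q.max(0))
q=P[z>82]; print("post",len(q),q.mean(0) if len(q) else 0)
# roll top circle via side too
Q=S[170:225,280:340].reshape(-1,3); q=Q[(Q[:,2]>72)&(Q[:,2]<80)]; print("side roll top",len(q),q.mean(0),q.min(0),q.max(0)); q=Q[Q[:,2]>84]; print(len(q),q.mean(0))
q=P[(z>7)&(z<16)]; r=cv2.minAreaRect(q[:,:2].astype(np.float32)); print("plate",r)
# ray based: bright ring
# rail
P=box(W,195,440,160,195); q=P[(P[:,2]>27)&(P[:,2]<40)]; print("rail",len(q),cv2.minAreaRect(q[:,:2].astype(np.float32)), q.min(0),q.max(0)); vx=cv2.fitLine(q[:,:2].astype(np.float32),2,0,.01,.01).ravel(); print(vx)
P=box(W,310,390,205,280); q=P[(P[:,2]>35)&(P[:,2]<60)]; print("tub rim",len(q),cv2.minAreaRect(q[:,:2].astype(np.float32)) if len(q)>3 else 0)
Q=S[230:310,280:380].reshape(-1,3); q=Q[(Q[:,2]>35)&(Q[:,2]<60)]; print("side tub",len(q),cv2.minAreaRect(q[:,:2].astype(np.float32)) if len(q)>3 else 0)
print("z at table",np.nanmedian(W[300:330,320:360,2]), "tub floor",np.nanmedian(W[235:250,340:360,2]))
i=f["img"]; 
big=cv2.resize(i[130:330,220:440],None,fx=3.6,fy=3,interpolation=cv2.INTER_CUBIC) ; 
a=cv2.resize(i[195:275,230:310],(560,560),interpolation=cv2.INTER_CUBIC); cv2.imwrite("pics/c1.png",a[...,::-1])
for n,(x0,x1,y0,y1) in dict(bigroll=(255,300,260,305),pb=(155,220,245,285),handle=(135,215,195,245),roll2=(225,275,120,165)).items():
    P=box(W,x0,x1,y0,y1); q=P[P[:,2]>20]; print(n,q.min(0),q.max(0))
for n,p in dict(tl=(322,219),tr=(376,217),br=(379,265),bl=(328,269)).items(): print(n,ray(*p,50))
E
python3 m.py
```

```text
roll top 223 [556.74809744 148.23234363  76.30125664] [526.80716155 117.5076258   70.08706347] [586.49889284 179.30879185  81.94858628]
post 45 [555.59753055 148.84548568  86.61735149]
side roll top 201 [556.82378284 143.30745121  75.50637663] [524.51537847 114.24096962  72.00093529] [588.14686896 177.83084451  79.42754222]
20 [555.4302021  144.00344645  87.40121274]
plate ((550.3175048828125, 154.28372192382812), (172.9473114013672, 181.7938232421875), 89.74259948730469)
rail 1032 ((729.886474609375, -6.948944091796875), (697.3699340820312, 18.29433250427246), 88.92786407470703) [ 715.31221555 -355.52798472   27.05613332] [744.43460587 341.61625349  39.99296043]
[ 1.8442256e-02  9.9982995e-01  7.2946942e+02 -2.5748432e+00]
tub rim 305 ((512.3648071289062, -115.66082763671875), (150.278076171875, 160.22911071777344), 3.5019397735595703)
side tub 847 ((513.0159301757812, -116.89423370361328), (151.84678649902344, 166.06317138671875), 3.263134002685547)
z at table 0.9780358479668305 tub floor 4.722340795972156
bigroll [337.24788226  68.2068808   21.53002296] [426.06670395 158.35690317  80.31602811]
pb [394.11287989 321.01968096  34.30216151] [475.62501489 472.46646911  86.50857947]
handle [537.41520401 352.38477293  20.04628757] [631.17068374 525.59261419 129.05537533]
roll2 [782.0001774  163.07828028  20.08529889] [872.18011215 255.23648482  78.39127472]
tl [584.55428288 -21.51437854  50.        ]
tr [ 592.16454071 -192.47630047   50.        ]
br [ 440.38757332 -201.00569028   50.        ]
bl [427.15928898 -41.13827047  50.        ]
```

View pics/c1.png

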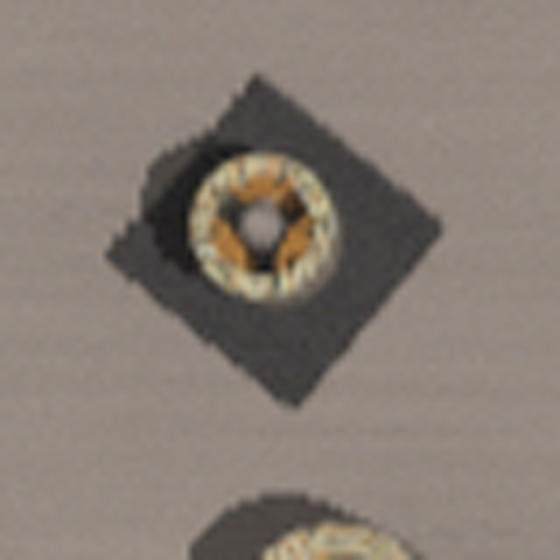

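The crop shows the roll ring centred on the post, with its three slots visible. The plate is turned about 45°, and there is free space around the roll for the fingers.

```bash
cat >> h.py <<'E'
def st(target=None):
    s=robot.sense(); R=np.array(s["eef_rot"]); p=np.array(s["position"])
    print("t",round(s["time_s"],2),"p",p.round(1),"yaw(y axis)",np.degrees(np.arctan2(R[1,1],R[0,1])).round(1),"J",np.round(s["joints"],1),"F",np.round(s["ft_force"],1),"g",s["grip_width"],s["grasp_force"])
    if target is not None: print("tool delta cm",(R.T@(np.array(target)-p)/10).round(2))
    return R,p
E
python3 -c "
from h import *
R,p=st([556.5,147.5,200]);print(R.round(3))"
```

```text
t 0.1 p [174.3 521.2 230.5] yaw(y axis) -108.5 J [ 87.8  14.6   6.1  -0.  -81.6 -16.3] F [0.8 0.4 0.1] g 0.9970160446618194 0.0
tool delta cm [48.1  23.31  3.09]
[[ 0.948 -0.317 -0.   ]
 [-0.317 -0.948 -0.002]
 [ 0.     0.002 -1.   ]]
```

Call:
{"op": "servo_tool", "data": {
  "deltas": [
    [[4.0, 1.94, 0.25, 0, 0, 0, 0], [4.0, 1.94, 0.25, 0, 0, 0, 0], [4.0, 1.94, 0.25, 0, 0, 0, 0], [4.0, 1.94, 0.25, 0, 0, 0, 0], [4.0, 1.94, 0.25, 0, 0, 0, 0]]
  ],
  "grip_force": 60
}}

```text
time_s: 0.6
position: [334.1, 364.6, 218.4]
eef_rot: [[0.948, -0.317, -0.0], [-0.317, -0.948, -0.0], [-0.0, 0.0, -1.0]]
ft_force: [0.5, 0.4, 0.3]
grip_width: 1.003
grasp_force: 0.0
```

Call:
{"op": "servo_tool", "data": {
  "deltas": [
    [[4.0, 1.94, 0.25, 0, 0, 0, 0], [4.0, 1.94, 0.25, 0, 0, 0, 0], [4.0, 1.94, 0.25, 0, 0, 0, 0], [4.0, 1.94, 0.25, 0, 0, 0, 0], [4.0, 1.94, 0.25, 0, 0, 0, 0]]
  ]
}}

```text
time_s: 1.1
position: [493.1, 209.2, 205.9]
eef_rot: [[0.948, -0.317, -0.001], [-0.317, -0.948, -0.0], [-0.001, 0.0, -1.0]]
ft_force: [-0.1, 0.7, -0.0]
grip_width: 0.997
grasp_force: 0.0
```

Call:
{"op": "servo_tool", "data": {
  "deltas": [
    [[4.0, 1.94, 0.25, 0, 0, 0, 0], [4.0, 1.94, 0.25, 0, 0, 0, 0], [0, 0, 0, 0, 0, 0, 0], [0, 0, 0, 0, 0, 0, 0]]
  ]
}}

```text
time_s: 1.5
position: [555.9, 147.6, 200.3]
eef_rot: [[0.948, -0.319, -0.002], [-0.319, -0.948, -0.001], [-0.002, 0.001, -1.0]]
ft_force: [-0.3, 0.3, -0.5]
grip_width: 1.0
grasp_force: 0.0
```

```bash
python3 -c "
from h import *
st([556.5,147.5,110]);f=robot.grab_frame('wrist');np.savez('w1.npz',**f);cv2.imwrite('pics/w1.png',f['img'][...,::-1])
W=cloud(f).reshape(-1,3)
q=W[(W[:,2]>72)&(W[:,2]<80)&(abs(W[:,0]-556)<50)&(abs(W[:,1]-148)<50)];print(len(q),q.mean(0),q.min(0),q.max(0))
q=W[(W[:,2]>84)&(W[:,2]<92)&(abs(W[:,0]-556)<30)&(abs(W[:,1]-148)<30)];print(len(q),q.mean(0),q.min(0),q.max(0))
st()"
```

```text
t 1.5 p [555.9 147.6 200.3] yaw(y axis) -108.6 J [ 30.4  18.1   6.5  -0.  -78.5  41. ] F [-0.3  0.3 -0.5] g 1.0001683624224569 0.0
tool delta cm [ 0.07 -0.02  9.03]
3386 [558.40140562 147.88479365  76.06897477] [525.61139562 116.73678519  72.07538952] [588.71867607 179.85531665  79.92542101]
460 [557.65682713 148.15534208  86.91538554] [547.23215124 138.76632773  84.02574208] [566.60654562 157.98896342  89.57513861]
t 1.55 p [555.5 148.4 200.7] yaw(y axis) -108.5 J [ 30.5  18.1   6.5  -0.  -78.5  40.9] F [0.1 0.5 0.4] g 1.002520784427061 0.0
```

View pics/w1.png

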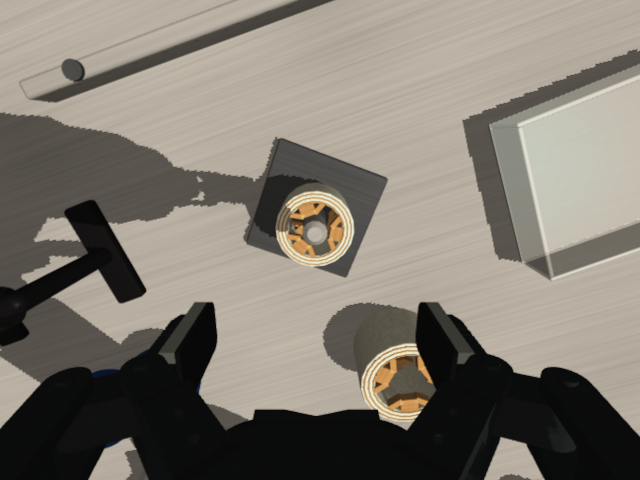

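The wrist view shows the roll centred at (315,230), with the fingers clear of everything around it. The bigger roll at (405,385) is closer to the camera side, but well off the descent path.

Call:
{"op": "servo_tool", "data": {
  "deltas": [
    [[0.15, -0.04, 4, 0, 0, 0, 0], [0, 0, 4.0, 0, 0, 0, 0], [0, 0, 4, 0, 0, 0, 0], [0, 0, 3, 0, 0, 0, 0], [0, 0, 1.5, 0, 0, 0, 0]]
  ]
}}

```text
time_s: 2.05
position: [554.7, 149.0, 33.5]
eef_rot: [[0.949, -0.316, -0.004], [-0.316, -0.949, -0.001], [-0.004, 0.003, -1.0]]
ft_force: [-0.4, -0.4, 0.7]
grip_width: 1.001
grasp_force: 0.0
```

Call:
{"op": "servo_tool", "data": {
  "deltas": [
    [[0, 0, 0, 0, 0, 0, 0.1], [0, 0, 0, 0, 0, 0, 1], [0, 0, 0, 0, 0, 0, 1], [0, 0, 0, 0, 0, 0, 1], [0, 0, 0, 0, 0, 0, 1]]
  ],
  "grip_force": 60
}}

```text
time_s: 2.55
position: [558.0, 149.2, 37.7]
eef_rot: [[0.948, -0.317, 0.002], [-0.317, -0.948, 0.002], [0.002, -0.002, -1.0]]
ft_force: [-1.5, 2.5, 4.8]
grip_width: 0.739
grasp_force: 66.2
```

Call:
{"op": "servo_tool", "data": {
  "deltas": [
    [[0, 0, 0, 0, 0, 0, 1], [0, 0, 0, 0, 0, 0, 1]]
  ]
}}

```text
time_s: 2.75
position: [558.0, 149.2, 37.7]
eef_rot: [[0.948, -0.317, 0.002], [-0.317, -0.948, 0.002], [0.002, -0.002, -1.0]]
ft_force: [-3.1, 2.5, 6.0]
grip_width: 0.74
grasp_force: 66.3
```

Call:
{"op": "servo_tool", "data": {
  "deltas": [
    [[0, 0, -0.3, 0, 0, 0, 1], [0, 0, -0.3, 0, 0, 0, 1], [0, 0, 0, 0, 0, 0, 1]]
  ]
}}

```text
time_s: 3.05
position: [557.0, 148.2, 41.8]
eef_rot: [[0.948, -0.318, -0.001], [-0.318, -0.948, -0.0], [-0.001, 0.001, -1.0]]
ft_force: [-0.1, -0.2, -3.5]
grip_width: 0.742
grasp_force: 71.2
```

Call:
{"op": "servo_tool", "data": {
  "deltas": [
    [[0, 0, -0.3, 0, 0, 0, 1], [0, 0, 0, 0, 0, 0, 1]]
  ]
}}

```text
time_s: 3.25
position: [556.9, 148.2, 42.3]
eef_rot: [[0.948, -0.318, -0.002], [-0.318, -0.948, -0.0], [-0.002, 0.001, -1.0]]
ft_force: [8.1, 0.0, -20.6]
grip_width: 0.74
grasp_force: 74.9
```

Call:
{"op": "servo_tool", "data": {
  "deltas": [
    [[0, 0, 0.15, 0, 0, 0, 1], [0, 0, 0, 0, 0, 0.13, 1], [0, 0, 0, 0, 0, 0.13, 1], [0, 0, 0, 0, 0, 0, 1]]
  ]
}}

```text
time_s: 3.65
position: [556.4, 149.5, 42.1]
eef_rot: [[0.833, -0.554, -0.002], [-0.554, -0.833, 0.001], [-0.003, 0.0, -1.0]]
ft_force: [1.7, 4.5, -11.8]
grip_width: 0.737
grasp_force: 75.8
```

Still blocked at 42 mm with about −11 N. I'll keep turning.

Call:
{"op": "servo_tool", "data": {
  "deltas": [
    [[0, 0, 0, 0, 0, 0.13, 1], [0, 0, 0, 0, 0, 0.13, 1], [0, 0, 0, 0, 0, 0, 1]]
  ]
}}

```text
time_s: 3.95
position: [556.2, 149.5, 42.2]
eef_rot: [[0.663, -0.749, -0.003], [-0.749, -0.663, 0.001], [-0.003, 0.001, -1.0]]
ft_force: [1.4, 5.3, -10.7]
grip_width: 0.741
grasp_force: 75.9
```

Call:
{"op": "servo_tool", "data": {
  "deltas": [
    [[0, 0, 0, 0, 0, 0.13, 1], [0, 0, 0, 0, 0, 0.13, 1], [0, 0, 0, 0, 0, 0, 1]]
  ]
}}

```text
time_s: 4.25
position: [557.1, 148.4, 43.7]
eef_rot: [[0.451, -0.893, -0.001], [-0.893, -0.451, -0.001], [0.0, 0.001, -1.0]]
ft_force: [0.1, 0.6, -2.1]
grip_width: 0.74
grasp_force: 76.6
```

Force dropped to −2 N and the roll rose, so a slot is under the lug. Lifting.

Call:
{"op": "servo_tool", "data": {
  "deltas": [
    [[0, 0, -0.3, 0, 0, 0, 1], [0, 0, -0.3, 0, 0, 0, 1], [0, 0, 0, 0, 0, 0, 1]]
  ]
}}

```text
time_s: 4.55
position: [558.1, 148.4, 51.0]
eef_rot: [[0.452, -0.892, 0.002], [-0.892, -0.452, 0.0], [0.001, -0.002, -1.0]]
ft_force: [0.5, -0.2, -1.8]
grip_width: 0.74
grasp_force: 76.6
```

Call:
{"op": "servo_tool", "data": {
  "deltas": [
    [[0, 0, -1, 0, 0, 0, 1], [0, 0, -1.5, 0, 0, 0, 1], [0, 0, -2.5, 0, 0, 0, 1], [0, 0, -2.5, 0, 0, 0, 1], [0, 0, -1.5, 0, 0, 0, 1]]
  ]
}}

```text
time_s: 5.05
position: [558.3, 148.5, 143.0]
eef_rot: [[0.452, -0.892, 0.004], [-0.892, -0.452, 0.001], [0.001, -0.004, -1.0]]
ft_force: [0.6, -0.4, -2.1]
grip_width: 0.739
grasp_force: 76.6
```

Call:
{"op": "servo_tool", "data": {
  "deltas": [
    [[0, 0, 0, 0, 0, 0, 1], [0, 0, 0, 0, 0, 0, 1]]
  ]
}}

```text
time_s: 5.25
position: [557.1, 148.5, 139.7]
eef_rot: [[0.451, -0.892, -0.0], [-0.892, -0.451, 0.0], [-0.0, -0.0, -1.0]]
ft_force: [0.3, 0.5, -1.3]
grip_width: 0.738
grasp_force: 76.7
```

```bash
python3 -c "
from h import *
st([512,-116,130])"
```

```text
t 5.25 p [557.1 148.5 139.7] yaw(y axis) -153.2 J [ 30.4  20.    0.3  -0.  -70.2  -3.6] F [ 0.3  0.5 -1.3] g 0.7382748802137504 76.65689617395401
tool delta cm [21.57 15.96  0.96]
```

Call:
{"op": "servo_tool", "data": {
  "deltas": [
    [[2.4, 1.77, 0, 0, 0, 0, 1], [2.4, 1.77, 0, 0, 0, 0, 1], [2.4, 1.77, 0, 0, 0, 0, 1], [2.4, 1.77, 0, 0, 0, 0, 1], [2.4, 1.77, 0, 0, 0, 0, 1]]
  ]
}}

```text
time_s: 5.75
position: [531.2, 0.2, 138.3]
eef_rot: [[0.451, -0.892, -0.003], [-0.892, -0.451, -0.0], [-0.001, 0.003, -1.0]]
ft_force: [0.1, -0.7, -2.4]
grip_width: 0.737
grasp_force: 76.7
```

Call:
{"op": "servo_tool", "data": {
  "deltas": [
    [[2.4, 1.77, 0, 0, 0, 0, 1], [2.4, 1.77, 0, 0, 0, 0, 1], [2.4, 1.77, 0, 0, 0, 0, 1], [2.4, 1.77, 0, 0, 0, 0, 1]]
  ]
}}

```text
time_s: 6.15
position: [511.3, -117.3, 138.4]
eef_rot: [[0.451, -0.892, -0.003], [-0.892, -0.451, 0.0], [-0.001, 0.002, -1.0]]
ft_force: [-0.2, -1.2, -1.3]
grip_width: 0.74
grasp_force: 76.7
```

Call:
{"op": "servo_tool", "data": {
  "deltas": [
    [[0, 0, 0, 0, 0, -0.12, 1], [0, 0, 0, 0, 0, -0.12, 1], [0, 0, 0, 0, 0, -0.12, 1], [0, 0, 0, 0, 0, -0.12, 1], [0, 0, 0, 0, 0, -0.12, 1]]
  ]
}}

```text
time_s: 6.65
position: [511.6, -116.2, 138.3]
eef_rot: [[0.879, -0.478, -0.003], [-0.478, -0.879, 0.0], [-0.003, 0.001, -1.0]]
ft_force: [0.1, -0.9, -1.6]
grip_width: 0.741
grasp_force: 76.7
```

Call:
{"op": "servo_tool", "data": {
  "deltas": [
    [[0, 0, 0, 0, 0, -0.12, 1], [0, 0, 0, 0, 0, -0.12, 1], [0, 0, 0, 0, 0, -0.12, 1], [0, 0, 0, 0, 0, -0.12, 1], [0, 0, 0, 0, 0, 0, 1]]
  ]
}}

```text
time_s: 7.15
position: [511.7, -116.1, 138.5]
eef_rot: [[1.0, -0.022, -0.003], [-0.022, -1.0, 0.0], [-0.003, -0.0, -1.0]]
ft_force: [-0.1, -0.1, -0.8]
grip_width: 0.74
grasp_force: 76.7
```

```bash
python3 -c "
from h import *
st([512,-116,14.5]);f=robot.grab_frame('side');cv2.imwrite('pics/s1.png',f['img'][140:340,200:420][...,::-1].repeat(3,0).repeat(3,1))
f=robot.grab_frame('wrist');W=cloud(f).reshape(-1,3);np.savez('w2.npz',**f)
q=W[(W[:,2]>44)&(W[:,2]<54)&(abs(W[:,0]-512)<110)&(abs(W[:,1]+116)<110)];print(len(q),cv2.minAreaRect(q[:,:2].astype(np.float32)))
"
```

```text
t 7.15 p [ 511.7 -116.1  138.5] yaw(y axis) -91.2 J [  4.3  14.6  -7.6  -0.  -68.   84.4] F [-0.1 -0.1 -0.8] g 0.7403936265673052 76.67852466925979
tool delta cm [ 6.00e-02 -1.00e-02  1.24e+01]
4423 ((512.8272094726562, -116.1836929321289), (149.05531311035156, 160.7600860595703), 3.3946568965911865)
```

View pics/s1.png

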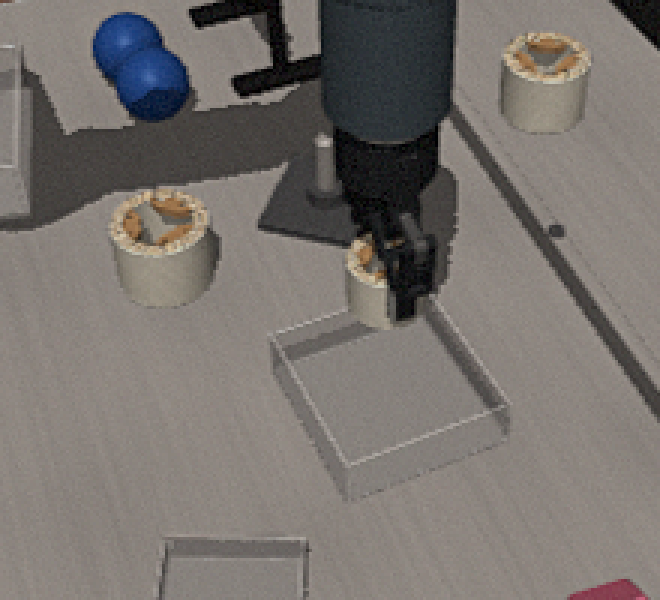

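The view shows the roll in the fingers above the tub at about (385,285), and the bare spindle post at (323,165). The tub is confirmed at (512.8, −116.2). Lowering.

Call:
{"op": "servo_tool", "data": {
  "deltas": [
    [[0, 0, 3, 0, 0, 0, 1], [0, 0, 3, 0, 0, 0, 1], [0, 0, 3, 0, 0, 0, 1], [0, 0, 2, 0, 0, 0, 1], [0, 0, 0.7, 0, 0, 0, 1]]
  ]
}}

```text
time_s: 7.75
position: [510.7, -116.2, 20.2]
eef_rot: [[1.0, -0.025, -0.005], [-0.025, -1.0, 0.0], [-0.005, 0.0, -1.0]]
ft_force: [-0.3, -0.5, -2.0]
grip_width: 0.739
grasp_force: 76.6
```

Call:
{"op": "servo_tool", "data": {
  "deltas": [
    [[0, 0, 0.2, 0, 0, 0, 1], [0, 0, 0.2, 0, 0, 0, 1], [0, 0, 0, 0, 0, 0, 1]]
  ]
}}

```text
time_s: 8.05
position: [513.4, -116.2, 19.7]
eef_rot: [[1.0, -0.023, 0.002], [-0.023, -1.0, -0.0], [0.002, -0.0, -1.0]]
ft_force: [-0.4, -0.2, -0.8]
grip_width: 0.743
grasp_force: 76.7
```

Call:
{"op": "servo_tool", "data": {
  "deltas": [
    [[0, 0, 0.2, 0, 0, 0, 1], [0, 0, 0.2, 0, 0, 0, 1], [0, 0, 0, 0, 0, 0, 1]]
  ]
}}

```text
time_s: 8.35
position: [512.5, -116.1, 14.8]
eef_rot: [[1.0, -0.023, 0.0], [-0.023, -1.0, 0.0], [0.0, -0.0, -1.0]]
ft_force: [-0.2, 0.2, -1.6]
grip_width: 0.74
grasp_force: 76.7
```

Call:
{"op": "servo_tool", "data": {
  "deltas": [
    [[0, 0, 0.1, 0, 0, 0, 1], [0, 0, 0.1, 0, 0, 0, 1], [0, 0, 0, 0, 0, 0, 1]]
  ]
}}

```text
time_s: 8.65
position: [512.8, -116.2, 13.7]
eef_rot: [[1.0, -0.023, 0.001], [-0.023, -1.0, -0.0], [0.001, 0.0, -1.0]]
ft_force: [-3.5, 1.1, 6.1]
grip_width: 0.74
grasp_force: 77.4
```

The roll is resting on the tub floor (+6 N). Releasing and rising.

Call:
{"op": "servo_tool", "data": {
  "deltas": [
    [[0, 0, 0, 0, 0, 0, 1], [0, 0, 0, 0, 0, 0, 0.2], [0, 0, 0, 0, 0, 0, 0.1], [0, 0, 0, 0, 0, 0, 0], [0, 0, 0, 0, 0, 0, 0]]
  ]
}}

```text
time_s: 9.15
position: [512.7, -116.2, 12.7]
eef_rot: [[1.0, -0.023, 0.0], [-0.023, -1.0, -0.0], [0.0, 0.0, -1.0]]
ft_force: [0.0, -0.1, -0.3]
grip_width: 0.997
grasp_force: 0.0
```

Call:
{"op": "servo_tool", "data": {
  "deltas": [
    [[0, 0, -1, 0, 0, 0, 0], [0, 0, -2, 0, 0, 0, 0], [0, 0, -3, 0, 0, 0, 0], [0, 0, -3.5, 0, 0, 0, 0], [0, 0, -3.5, 0, 0, 0, 0]]
  ]
}}

```text
time_s: 9.65
position: [512.4, -116.3, 144.8]
eef_rot: [[1.0, -0.023, 0.0], [-0.023, -1.0, -0.0], [0.0, 0.0, -1.0]]
ft_force: [0.7, -0.9, 0.1]
grip_width: 1.001
grasp_force: 0.0
```

```bash
python3 -c "
from h import *
f=robot.grab_frame('side');W=cloud(f)[140:340,200:420].reshape(-1,3)
q=W[(W[:,2]>49)&(W[:,2]<56)&(abs(W[:,0]-512)<60)&(abs(W[:,1]+116)<60)];print('roll',len(q),q.mean(0),q.min(0),q.max(0))
q=W[(W[:,2]>44)&(W[:,2]<54)&(abs(W[:,0]-512)<120)&(abs(W[:,1]+116)<120)];print('tub',len(q),cv2.minAreaRect(q[:,:2].astype(np.float32)))
st([400,-114,110])
"
```

```text
roll 269 [ 512.45428308 -118.33140947   51.83698101] [ 481.37100289 -149.08812487   49.02457889] [544.39005375 -86.2762202   55.55346008]
tub 776 ((512.3364868164062, -118.36058044433594), (152.04782104492188, 163.01626586914062), 2.958618402481079)
t 9.7 p [ 515.9 -117.1  151.6] yaw(y axis) -91.2 J [  4.3  14.   -6.5   0.2 -68.9  84.4] F [ 1.9 -1.7  6.8] g 0.9975943313032929 0.0
tool delta cm [-11.64  -0.08   4.03]
```

The roll stands in the middle of the tub. Next I'll move behind the near wall and go down.

Call:
{"op": "servo_tool", "data": {
  "deltas": [
    [[-2, 0.0, 0, 0, 0, 0, 0], [-4, 0, 0, 0, 0, 0, 0], [-4, 0, 0, 0, 0, 0, 0], [-2, 0, 0, 0, 0, 0, 0], [0, 0, 0, 0, 0, 0, 0]]
  ]
}}

```text
time_s: 10.2
position: [390.5, -113.5, 143.6]
eef_rot: [[1.0, -0.023, 0.001], [-0.023, -1.0, 0.0], [0.001, -0.0, -1.0]]
ft_force: [1.3, -0.6, 0.7]
grip_width: 1.001
grasp_force: 0.0
```

Call:
{"op": "servo_tool", "data": {
  "deltas": [
    [[0, 0, 3.5, 0, 0, 0, 0], [0, 0, 4, 0, 0, 0, 0], [0, 0, 3, 0, 0, 0, 0], [0, 0, 1.5, 0, 0, 0, 0], [0, 0, 0.4, 0, 0, 0, 0]]
  ]
}}

```text
time_s: 10.7
position: [392.1, -113.5, 17.4]
eef_rot: [[1.0, -0.023, -0.003], [-0.023, -1.0, -0.0], [-0.003, 0.0, -1.0]]
ft_force: [-0.6, -0.5, -0.2]
grip_width: 1.002
grasp_force: 0.0
```

Call:
{"op": "servo_tool", "data": {
  "deltas": [
    [[0, 0, 0, 0, 0, 0, 0], [0, 0, 0, 0, 0, 0, 0]]
  ]
}}

```text
time_s: 10.9
position: [393.9, -113.4, 19.8]
eef_rot: [[1.0, -0.022, 0.002], [-0.022, -1.0, -0.0], [0.002, 0.0, -1.0]]
ft_force: [-0.3, 1.0, 0.1]
grip_width: 0.998
grasp_force: 0.0
```

Call:
{"op": "servo_tool", "data": {
  "deltas": [
    [[0, 0, 0.8, 0, 0, 0, 0], [1, 0, 0, 0, 0, 0, 0], [0.8, 0, 0, 0, 0, 0, 0], [0.5, 0, 0, 0, 0, 0, 0], [0.5, 0, 0, 0, 0, 0, 0]]
  ]
}}

```text
time_s: 11.4
position: [421.5, -114.1, 10.9]
eef_rot: [[1.0, -0.023, 0.0], [-0.023, -1.0, -0.0], [0.0, 0.0, -1.0]]
ft_force: [-0.0, -0.0, 0.3]
grip_width: 0.994
grasp_force: 0.0
```

Call:
{"op": "servo_tool", "data": {
  "deltas": [
    [[0.5, 0, 0, 0, 0, 0, 0], [0.6, 0, 0, 0, 0, 0, 0], [0.7, 0, 0, 0, 0, 0, 0], [0.8, 0, 0, 0, 0, 0, 0], [0.8, 0, 0, 0, 0, 0, 0]]
  ]
}}

```text
time_s: 11.9
position: [452.2, -114.9, 10.1]
eef_rot: [[1.0, -0.024, -0.005], [-0.024, -1.0, 0.0], [-0.005, -0.0, -1.0]]
ft_force: [-6.6, -0.6, 4.9]
grip_width: 1.003
grasp_force: 3.6
```

Call:
{"op": "servo_tool", "data": {
  "deltas": [
    [[0.8, 0, 0, 0, 0, 0, 0], [0.8, 0, 0, 0, 0, 0, 0], [0.8, 0, 0, 0, 0, 0, 0], [0.8, 0, 0, 0, 0, 0, 0], [0.8, 0, 0, 0, 0, 0, 0]]
  ]
}}

```text
time_s: 12.4
position: [491.9, -116.0, 10.1]
eef_rot: [[1.0, -0.024, -0.006], [-0.024, -1.0, 0.0], [-0.006, 0.0, -1.0]]
ft_force: [-7.0, -0.3, 4.8]
grip_width: 0.999
grasp_force: 3.8
```

Call:
{"op": "servo_tool", "data": {
  "deltas": [
    [[0.8, 0, 0, 0, 0, 0, 0], [0.8, 0, 0, 0, 0, 0, 0], [0.7, 0, 0, 0, 0, 0, 0], [0.5, 0, 0, 0, 0, 0, 0], [0, 0, 0, 0, 0, 0, 0]]
  ]
}}

```text
time_s: 12.9
position: [521.4, -116.7, 10.1]
eef_rot: [[1.0, -0.023, -0.003], [-0.023, -1.0, -0.0], [-0.003, 0.0, -1.0]]
ft_force: [-4.6, -1.0, -0.4]
grip_width: 1.0
grasp_force: 1.7
```

```bash
cat > c.py <<'E'
from h import *
f=robot.grab_frame('side');W=cloud(f).reshape(-1,3)
q=W[(W[:,2]>44)&(W[:,2]<55)&(W[:,0]>440)&(W[:,0]<728)&(abs(W[:,1]+116)<120)];r=cv2.minAreaRect(q[:,:2].astype(np.float32));print('tub',len(q),r)
q=q[(q[:,2]>48)];print('max x',np.percentile(q[:,0],[1,99]))
st()
cv2.imwrite('pics/s2.png',f['img'][140:340,200:480][...,::-1].repeat(2,0).repeat(2,1))
E
python3 c.py
```

```text
tub 690 ((595.8170776367188, -126.05811309814453), (164.1223602294922, 173.36212158203125), 88.65557098388672)
max x [511.92420917 681.46698254]
t 12.95 p [ 521.4 -116.6   10.1] yaw(y axis) -91.3 J [  4.2  23.  -16.5  -0.  -50.6  84.5] F [-4.1 -0.8 -0.3] g 1.0034522219641702 1.4812538959085941
```

View pics/s2.png

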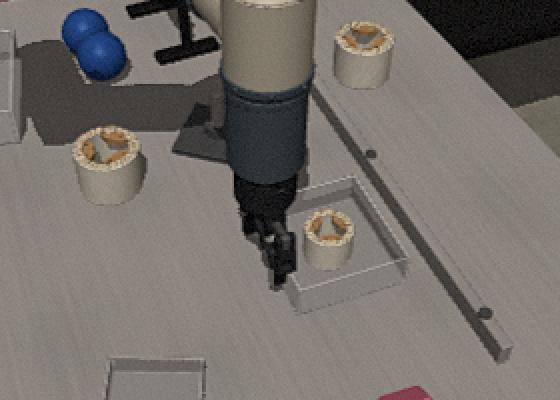

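The tub is being pushed square, with the roll upright at about (328,240) and a gap of about 38 mm to the rail. Continuing gently.

Call:
{"op": "servo_tool", "data": {
  "deltas": [
    [[0.5, 0, 0, 0, 0, 0, 0], [0.6, 0, 0, 0, 0, 0, 0], [0.6, 0, 0, 0, 0, 0, 0], [0.6, 0, 0, 0, 0, 0, 0], [0.4, 0, 0, 0, 0, 0, 0]]
  ]
}}

```text
time_s: 13.45
position: [550.3, -117.0, 10.6]
eef_rot: [[1.0, -0.023, 0.0], [-0.023, -1.0, 0.0], [0.0, -0.0, -1.0]]
ft_force: [-2.5, 0.3, -2.5]
grip_width: 0.998
grasp_force: 1.3
```

Call:
{"op": "servo_tool", "data": {
  "deltas": [
    [[0.3, 0, 0, 0, 0, 0, 0], [0.2, 0, 0, 0, 0, 0, 0], [0.2, 0, 0, 0, 0, 0, 0], [0.2, 0, 0, 0, 0, 0, 0], [0, 0, 0, 0, 0, 0, 0]]
  ]
}}

```text
time_s: 13.95
position: [559.0, -117.3, 10.9]
eef_rot: [[1.0, -0.023, 0.001], [-0.023, -1.0, -0.0], [0.001, 0.0, -1.0]]
ft_force: [-1.3, 0.2, -1.7]
grip_width: 1.002
grasp_force: 0.9
```

Call:
{"op": "servo_tool", "data": {
  "deltas": [
    [[0.15, 0, 0, 0, 0, 0, 0], [0.15, 0, 0, 0, 0, 0, 0], [0, 0, 0, 0, 0, 0, 0]]
  ]
}}

```text
time_s: 14.25
position: [560.0, -117.3, 10.9]
eef_rot: [[1.0, -0.023, -0.003], [-0.023, -1.0, -0.0], [-0.003, 0.0, -1.0]]
ft_force: [-8.2, 1.5, 4.0]
grip_width: 1.006
grasp_force: 4.1
```

```bash
python3 c.py
```

```text
tub 694 ((634.2288818359375, -127.08952331542969), (163.1596221923828, 172.0677032470703), 89.05175018310547)
max x [550.29798623 720.30113895]
t 14.3 p [ 560.  -117.3   10.9] yaw(y axis) -91.3 J [  3.8  26.5 -10.5  -0.  -53.2  84.9] F [-7.9  1.9  2.8] g 1.0021924148760535 4.018104672431946
```

Call:
{"op": "servo_tool", "data": {
  "deltas": [
    [[0.15, 0, 0, 0, 0, 0, 0], [0.15, 0, 0, 0, 0, 0, 0], [0, 0, 0, 0, 0, 0, 0], [0, 0, 0, 0, 0, 0, 0]]
  ]
}}

```text
time_s: 14.7
position: [559.9, -117.3, 10.9]
eef_rot: [[1.0, -0.023, -0.009], [-0.023, -1.0, 0.0], [-0.009, -0.0, -1.0]]
ft_force: [-16.8, 3.0, 11.9]
grip_width: 1.001
grasp_force: 8.8
```

The tub has stopped against the rail: position unchanged and force at −17 N. Backing off and rising.

Call:
{"op": "servo_tool", "data": {
  "deltas": [
    [[-0.4, 0, 0, 0, 0, 0, 0], [-0.6, 0, 0, 0, 0, 0, 0], [-2, 0, 0, 0, 0, 0, 0], [-3, 0, 0, 0, 0, 0, 0], [-3, 0, 0, 0, 0, 0, 0]]
  ]
}}

```text
time_s: 15.2
position: [475.3, -115.3, 11.3]
eef_rot: [[1.0, -0.022, 0.003], [-0.022, -1.0, -0.0], [0.003, 0.0, -1.0]]
ft_force: [0.8, -0.2, 0.1]
grip_width: 0.997
grasp_force: 0.0
```

Call:
{"op": "servo_tool", "data": {
  "deltas": [
    [[0, 0, -3, 0, 0, 0, 0], [-1, 0, -4, 0, 0, 0, 0], [-1, 0, -4, 0, 0, 0, 0], [0, 0, -3, 0, 0, 0, 0], [0, 0, 0, 0, 0, 0, 0]]
  ]
}}

```text
time_s: 15.7
position: [458.5, -115.2, 156.5]
eef_rot: [[1.0, -0.022, 0.013], [-0.022, -1.0, -0.001], [0.013, 0.001, -1.0]]
ft_force: [0.1, 0.9, -1.1]
grip_width: 0.998
grasp_force: 0.0
```

```bash
python3 - <<'E'
from h import *
for n in ('top','side'):
    f=robot.grab_frame(n);W=cloud(f).reshape(-1,3)
    q=W[(W[:,2]>43)&(W[:,2]<56)&(W[:,0]>545)&(W[:,0]<735)&(abs(W[:,1]+116)<110)];r=cv2.minAreaRect(q[:,:2].astype(np.float32));print(n,len(q),r)
    q=W[(W[:,2]>48)&(W[:,2]<57)&(abs(W[:,0]-644)<60)&(abs(W[:,1]+116)<60)];print('roll',q.mean(0),q.min(0),q.max(0))
st()
cv2.imwrite('pics/s3.png',f['img'][140:340,200:480][...,::-1].repeat(2,0).repeat(2,1))
E
```

```text
top 466 ((649.0423583984375, -124.90010070800781), (160.6374053955078, 159.28604125976562), 88.26908874511719)
roll [ 645.10628727 -124.44203735   52.56002551] [ 613.54201457 -154.52537396   48.12200957] [675.13264288 -93.84160705  56.95326785]
side 843 ((645.193359375, -127.41341400146484), (162.97425842285156, 152.9250946044922), 88.63880920410156)
roll [ 645.03427058 -128.41665829   51.65982612] [ 614.1670692  -158.23823445   48.02163495] [676.92237361 -95.68818142  56.48799335]
t 15.8 p [ 455.9 -114.7  151.9] yaw(y axis) -91.3 J [  5.1   7.8 -14.2   0.  -67.8  83.6] F [-0.1 -0.2  0.4] g 1.0015607059382936 0.0
```

View pics/s3.png

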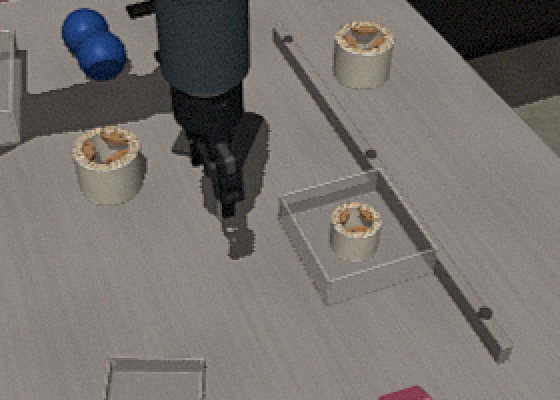

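The tub lies flush along the rail, with its far wall from (380,170) to (435,248). The roll stands flat inside at (355,230) and the robot is clear.

```bash
python3 -c "
from cell import robot
print(robot.hand_in())"
```

```text
the job is handed in; nothing more can be done
None
```

I took the roll off the spindle, set it flat in the tub and pushed the tub flush against the back rail. The job was handed in at about 16 s; no verdict came back.

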